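# Check that the glue-up clamp is tight by pressing in its hand lever

### The arm

A 6-joint arm with a two-finger parallel gripper is mounted at the origin on the work surface. World frame = base frame: x ahead of the robot, y to its left, z up, the work surface at z = 0. Lengths are in m, angles in rad, forces in N, time in s.
With the tool pointing down it reaches from about 0.325 to 0.85 m from the base axis. Payload 15.5 kg.
Tool frame: the origin (TCP) lies midway between the tips of the shut fingers; the grasp point (between the pads) lies 19 mm behind it (bot.pinch_z is the distance from the TCP to the grasp point, in m); x points along the fingers, y is the direction in which the jaws open and shut, and the axes are right-handed (so a half turn about x gives the same grasp; the last joint's range is limited). The gripper opens to 91 mm and grips with 3 to 60 N. Pads are 32 mm wide; open, the fingers measure 118 mm over their backs; the gripper's body (76 mm by 178 mm) begins 60 mm behind the grasp point.
Start: joints at [-1.401, 0.494, 1.345, -0, 1.302, -0.096], TCP at [0.164, -0.603, 0.177] pointing down, gripper open.
Joint ranges: [-2.91, 2.91], [-0.82, 2.16], [0.22, 2.67], [-1.22, 4.37], [0.12, 2.79], [-3.08, 3.08]. Speed limits (rad/s): [1.89, 1.89, 2.57, 3.01, 3.01, 3.01].

### API

Orientations are given as a 3x3 rotation matrix whose columns are the frame's x, y, z axes.
In Python, from rig import bot, vision gives the robot as it stands. The module is installed in compiled form; this text tells all that it offers.
- The arm moves only by the tool apply_moves, never from a script. Its argument "plan" is a list of rows, each an object of numbers: "dx", "dy", "dz": the shift along the tool's x, y, z in m; "rx", "ry", "rz": the turn, a rotation vector about the tool's x, y, z in rad; "jaw": the finger opening in m, from 0 to 0.0912. In form: [{"dx": .., "dy": .., "dz": .., "rx": .., "ry": .., "rz": .., "jaw": ..}, ...]. A call has 1 to 12 rows; each row is the pose to reach, as a shift and turn from the pose commanded when the call began, along the tool's axes at that moment; what a row does not reach only later rows make up. A row lasts 1/12 s, in which the tool goes at most 41.7 mm and 7.16 degrees, less where a joint would pass 70% of its speed; a pose out of reach is approached as far as the arm can. A call with a gripper value outside its range is refused whole. The fingers move at their own pace and stop on an object; "newtons" is the grip in N (left out, the last holds). Time passes only in rows, so rows that repeat a pose let the fingers close. It gives the time, the measured TCP pose, the force and the opening at its end, in the units of the state.
- bot.get_state(): the state, without advancing time (a new reading comes with each control period).
- vision.grab_frame(name): name is "side" or "top" or "wrist"; returns the picture (384x512x3 uint8, blue, green, red); there is no depth.
- vision.get_calibration(name): a dict with "fx", "fy", "cx", "cy" (pixels), "rvec" (rotation vector, rad) and "tvec" (3), from world to camera coordinates, as OpenCV has them. Camera axes: x right, y down, z forward; pixel columns grow to the right and rows downward; lengths in m; the calibration is good to about 2 mm. A picture is of the moment at which its call begins: read the wrist's pose just before it. get_calibration takes no time and is no camera call; for the wrist camera it gives the pose at the moment of the call.
- bot.finish_job(): hands the job in, once; it reports no verdict.
The state is a dict: "clock": time; "joints": joint angles; "dq": joint speeds; "joint_efforts": joint torques, N m; "position": TCP position; "tcp_rot": TCP orientation; "force": force on the tool from outside, world axes, zero at the start; "torque": the same for the moment, N m; "gripper_width": opening from 0.0 (shut) to 1.0 (fully open).
Only numpy, scipy, OpenCV 4.12 (cv2) and the standard library are available. Lean on these libraries where they do the work, as an engineer would, in place of code of your own. Each camera call takes 0.05 s, during which the arm holds its last target.

### The job

Check that the one-handed bar clamp on the glued-up boards is tight: with the outside of your fingers press its hand lever in towards the fixed grip until it comes up firm, short of the grip, keep it firmly pressed for about a second, then let it spring all the way back out. Only press the lever: do not force it, do not take hold of the lever and grip together or push on the grip, and do not disturb the things standing about.

Things in the scene. Friction and masses are not known exactly. Their poses are not given: they have to be found in the camera images.
- blank: Three wooden boards being glued edge to edge, together 220 (x) x 280 (y) x 40 mm, raised on two 20 mm battens and fixed to the table; top face 60 mm above the table. Origin on the table under its centre; x runs across the boards, parallel to the clamp bars. It does not move.
- clamp: One-handed bar clamp over the boards, black plastic, steel bar; fixed. Origin on the table under the bar, midway between the jaws; x along the bar, z up. At y +70 or -70 mm of the boards (screw clamp at the other place). Bar top z 83 mm, x -211 to 134. Sliding body x -193 to -121, top z 97, 32 mm wide; grip and lever stand up from it. Above the bar it is clear from x -100 to 110 mm.
- grip: The clamp's fixed upright grip (black, 25 mm thick, leaning back a little, its top 205 mm above the table), carried by the clamp on the -x side of the lever. Origin in its foot, 93 mm above the table. Axes as the clamp's.
- lever (a joint): Grey plastic hand lever, 22 mm wide, 12 thick, hinged at its foot (x -142, z 92 mm of the clamp), tip 90 mm above the hinge. 0 rad = out, grows as it is pressed towards the grip (clamp's -x). Return spring at 65 mm from the hinge: 2 N at 0, 4 N when in. At 0.20 rad a hard stop, tip some 15 mm short of the grip. Springs back to 0. 10 to 15 N holds it on the stop; over 40 N forces it.
- lever_front (a point): The place to press: middle of the lever's free front face (facing the clamp's +x), 65 mm above the hinge and about 25 mm below the tip; 157 mm above the table at rest. It moves with the lever, about 13 mm towards the clamp's -x when pressed in. With the lever out the point's axes are the clamp's.
- screwclamp: Steel screw clamp with a wooden handle on the same boards, to be left alone; same origin and axes as the clamp, up to z 93 mm, its handle at x -195 to -295 mm, 38 mm above the table. It does not move.
- paintjar: Closed paint jar, 48 mm across, 55 mm tall, standing on the boards between the clamps towards their far side. Loose. Origin under its centre.
- gluebottle: White glue bottle, 54 mm across, 150 mm tall, standing on the table beside the boards. Loose. Origin under its centre.
- brush: Brush, 170 mm long, lying on the table beside the boards. Loose. Origin under its middle.
- knife: Yellow utility knife, 145 x 24 x 18 mm, lying on the table. Loose. Origin under its middle.
- bowl: Empty black mixing bowl, 90 mm across, 40 mm tall. Loose. Origin under its centre.
- offcut: Wooden offcut, 110 x 45 x 30 mm. Loose. Origin under its centre.
- spareclamp: A spare, slightly shorter one-handed bar clamp lying on its side on the table, not in use, about 260 mm long and 35 mm thick. Loose; its lever is not the one to check. Origin on the table under its bar, near its lever.

How it is judged:
By the outcome, as a careful person would: the job done as asked, in the order asked, and still so for the second after the job is handed in, with the robot touching nothing.
It also fails if it takes over 42 s, if anything falls off the work surface, if the arm or the gripper's body presses on something with over 40 N, if the wrist force passes 120 N, or if a joint passes its speed limit or range.

## Working session

There is one attempt and no reset: what is moved stays moved. The work goes in short steps, Python scripts to look and compute and a tool call to move; the robot and the scene stay as the last step left them, time stands still between calls to the robot, and variables do not carry over. Pictures are saved under pics/ and viewed, and the job is handed in when it is done.

Besides the shell and the picture viewer there is one more tool, called after "Emit:" as name(argument=value, ...), one argument or row to a line, values as JSON. apply_moves: Moves the arm, as the interface text tells. Its arguments: {"type":"object","properties":{"plan":{"type":"array","items":{"type":"object","properties":{"dx":{"type":"number"},"dy":{"type":"number"},"dz":{"type":"number"},"rx":{"type":"number"},"ry":{"type":"number"},"rz":{"type":"number"},"jaw":{"type":"number"}}}},"newtons":{"type":"number"}},"required":["plan"]}

```bash
mkdir -p pics; cat > h.py <<'E'
import numpy as np, cv2
from rig import bot, vision
def snap(n,f):
    c=vision.get_calibration(n); im=vision.grab_frame(n); cv2.imwrite(f'pics/{f}.png',im); return im,c
def ray(c,u,v):
    R=cv2.Rodrigues(np.array(c['rvec'],float))[0]; t=np.array(c['tvec'],float).ravel()
    d=R.T@np.array([(u-c['cx'])/c['fx'],(v-c['cy'])/c['fy'],1]); return -R.T@t, d/np.linalg.norm(d)
def onz(c,u,v,z):
    o,d=ray(c,u,v); return o+d*(z-o[2])/d[2]
def tri(r1,r2):
    A=[];b=[]
    M=np.zeros((3,3));q=np.zeros(3)
    for o,d in (r1,r2):
        P=np.eye(3)-np.outer(d,d); M+=P;q+=P@o
    p=np.linalg.solve(M,q); return p,[np.linalg.norm((np.eye(3)-np.outer(d,d))@(p-o)) for o,d in (r1,r2)]
def proj(c,p):
    return cv2.projectPoints(np.array(p,float).reshape(-1,1,3),np.array(c['rvec'],float),np.array(c['tvec'],float),np.array([[c['fx'],0,c['cx']],[0,c['fy'],c['cy']],[0,0,1.]]),None)[0].reshape(-1,2)
E
python3 - <<'E'
from h import *
s=bot.get_state(); print(s)
for n in('side','top','wrist'):
    im,c=snap(n,n+'0'); o,d=ray(c,c['cx'],c['cy']); print(n,o.round(3),d.round(3),c['fx'])
E
```

```text
{'clock': 0.0, 'joints': array([-1.40145344e+00,  4.94179212e-01,  1.34615343e+00, -4.84469868e-05,
        1.30250662e+00, -9.55207032e-02]), 'dq': array([ 2.17242736e-03, -1.11592570e-03, -1.46418904e-03,  5.30539558e-04,
        4.55054174e-06, -2.16041004e-03]), 'joint_efforts': array([-1.01761805e-03, -8.78840518e+01, -3.81864524e+01,  7.06365891e-02,
        5.32206427e-02, -6.80406924e-05]), 'position': array([ 0.16350899, -0.60277388,  0.17673322]), 'tcp_rot': array([[-2.56142899e-04,  2.61789880e-01, -9.65124859e-01],
       [ 1.22090683e-03, -9.65124089e-01, -2.61789995e-01],
       [-9.99999222e-01, -1.24538318e-03, -7.24113719e-05]]), 'force': array([-0.22007422, -0.06298256, -0.77378584]), 'torque': array([-0.0558738 , -0.03521241, -0.00300851]), 'gripper_width': 1.000672300358149}
side [0.424 0.858 1.152] [ 0.089 -0.644 -0.76 ] 448.91634774579444
top [ 0.411 -0.016  1.402] [ 0.088  0.006 -0.996] 367.7859447500383
wrist [ 0.238 -0.583  0.384] [-0.262 -0.07  -0.963] 341.48950456807853
```

View pics/side0.png

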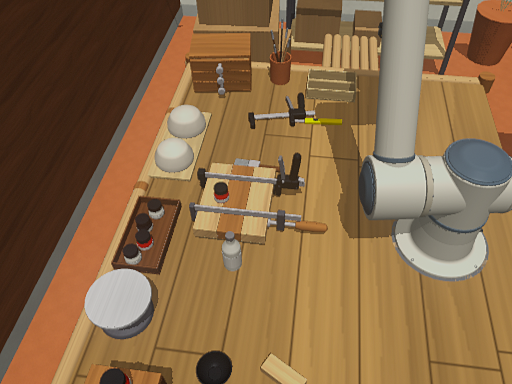

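View pics/top0.png

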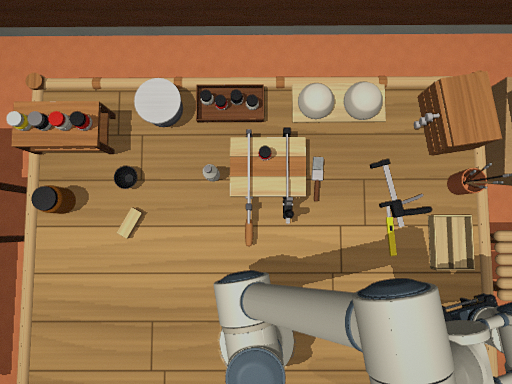

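```bash
python3 - <<'E'
import cv2
a=cv2.imread('pics/side0.png')[130:260,180:340]; cv2.imwrite('pics/sz.png',cv2.resize(a,None,fx=5,fy=4.6,interpolation=cv2.INTER_CUBIC)[:598])
a=cv2.imread('pics/top0.png')[115:235,210:350]; cv2.imwrite('pics/tz.png',cv2.resize(a,None,fx=5,fy=5,interpolation=cv2.INTER_CUBIC))
E
```

```text
(no output)
```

View pics/sz.png

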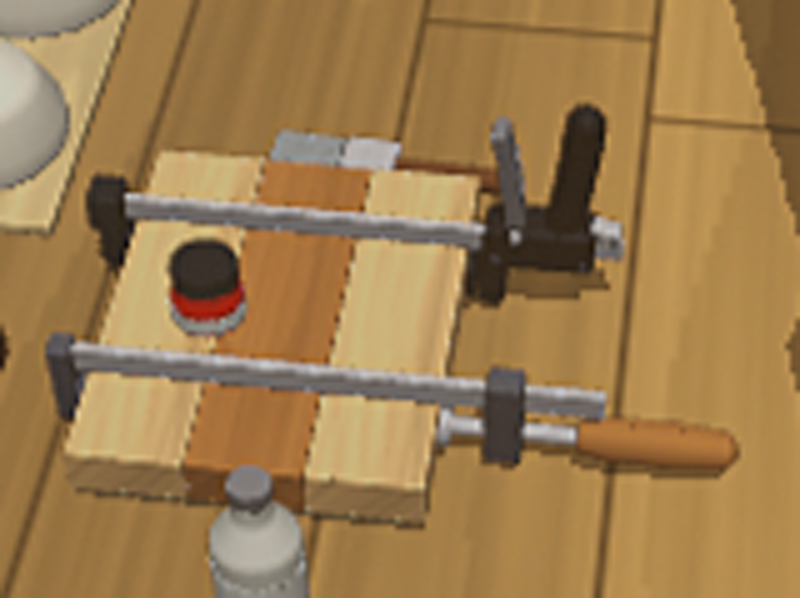

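View pics/tz.png

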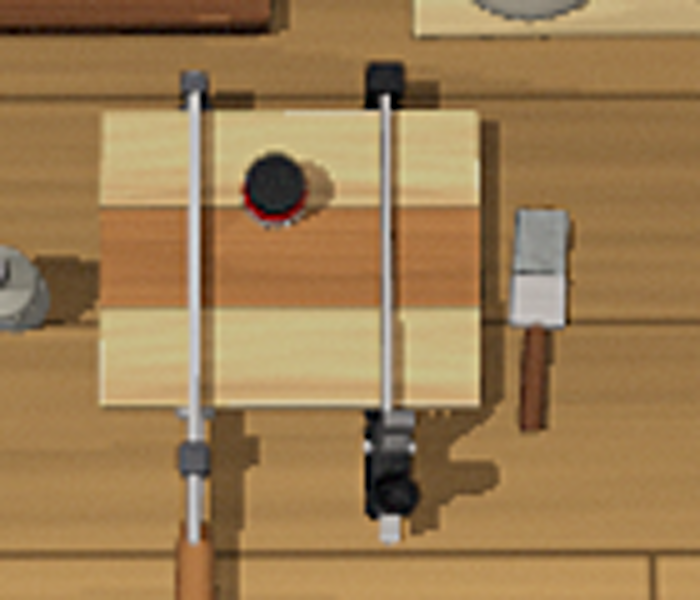

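View pics/wrist0.png

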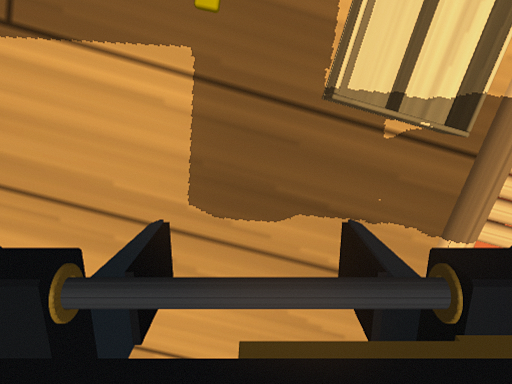

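```bash
python3 - <<'E'
from h import *
c=vision.get_calibration('top'); s=vision.get_calibration('side')
T=lambda X,Y:(210+(X+.5)/5-.5,115+(Y+.5)/5-.5)
S=lambda X,Y:(180+(X+.5)/5-.5,130+(Y+.5)/4.6-.5)
B=[onz(c,*T(*p),.06) for p in((102,111),(478,110),(480,406),(99,406))]
print(np.round(B,4), np.mean(B,0))
for p in((386,100),(387,400),(390,541),(386,93)): print('bar',onz(c,*T(*p),.083).round(4))
print('bar end side',onz(s,*S(607,240),.083))
print('sliding body top',[onz(c,*T(*p),.097).round(4) for p in((366,410),(413,410),(366,517))])
print('lever tip top',[onz(c,*T(*p),.182).round(4) for p in((384,412),(414,412),(398,412),(398,425))], onz(s,*S(503,122),.182))
print(tri(ray(c,*T(398,418)),ray(s,*S(503,122))))
E
```

```text
[[ 0.7499  0.0962  0.06  ]
 [ 0.75   -0.1833  0.06  ]
 [ 0.5292 -0.182   0.06  ]
 [ 0.5297  0.0972  0.06  ]] [ 0.6396876  -0.04298043  0.06      ]
bar [ 0.7518 -0.1133  0.083 ]
bar [ 0.5316 -0.1123  0.083 ]
bar [ 0.4303 -0.1136  0.083 ]
bar [ 0.757  -0.1134  0.083 ]
bar end side [ 0.44106397 -0.1131823   0.083     ]
sliding body top [array([ 0.5232, -0.0963,  0.097 ]), array([ 0.5231, -0.1297,  0.097 ]), array([ 0.4471, -0.0957,  0.097 ])]
lever tip top [array([ 0.5145, -0.103 ,  0.182 ]), array([ 0.5145, -0.123 ,  0.182 ]), array([ 0.5145, -0.1123,  0.182 ]), array([ 0.5058, -0.1123,  0.182 ])] [ 0.51095316 -0.12091251  0.182     ]
(array([ 0.50993456, -0.11158085,  0.19123131]), [np.float64(0.0001930340582632916), np.float64(0.00019303405826349648)])
```

```bash
cat >> h.py <<'E'
from scipy.spatial.transform import Rotation as Ro
def Rt(t):
    s,c=np.sin(t),np.cos(t); return np.array([[-s,c,0],[0,0,-1],[-c,-s,0]])
def delta(p,R):
    s=bot.get_state(); R0=np.array(s['tcp_rot']); 
    print('d',(R0.T@(np.array(p)-s['position'])).round(4),'r',Ro.from_matrix(R0.T@R).as_rotvec().round(4))
E
python3 - <<'E'
from h import *
delta([.62,-.113,.32],Rt(0)); delta([.62,-.113,.32],Rt(.35))
E
```

```text
d [-0.1427 -0.3535 -0.5688] r [-1.306e+00 -7.000e-04  7.000e-04]
d [-0.1427 -0.3535 -0.5688] r [-1.2916 -0.2291 -0.2979]
```

Emit:
apply_moves(
  plan=[
    {"dx":-0.04,"jaw":0},
    {"dx":-0.08,"jaw":0},
    {"dx":-0.12,"jaw":0},
    {"dx":-0.14,"dy":-0.02,"dz":-0.03,"rx":-0.1,"jaw":0},
    {"dx":-0.143,"dy":-0.042,"dz":-0.067,"rx":-0.2,"jaw":0},
    {"dx":-0.143,"dy":-0.063,"dz":-0.1,"rx":-0.3,"jaw":0},
    {"dx":-0.143,"dy":-0.084,"dz":-0.133,"rx":-0.4,"jaw":0},
    {"dx":-0.143,"dy":-0.105,"dz":-0.167,"rx":-0.5,"jaw":0},
    {"dx":-0.143,"dy":-0.126,"dz":-0.2,"rx":-0.6,"jaw":0},
    {"dx":-0.143,"dy":-0.147,"dz":-0.233,"rx":-0.7,"jaw":0},
    {"dx":-0.143,"dy":-0.168,"dz":-0.267,"rx":-0.8,"jaw":0},
    {"dx":-0.143,"dy":-0.189,"dz":-0.3,"rx":-0.9,"jaw":0},
  ],
  newtons=30,
)

```text
invalid input
```

```bash
python3 - <<'E'
from h import *
delta([.62,-.113,.32],Rt(.35)); print(bot.get_state()['position'],bot.get_state()['joints'])
E
```

```text
d [-0.1427 -0.3535 -0.5688] r [-1.2916 -0.2291 -0.2979]
[ 0.16356253 -0.60289579  0.17687173] [-1.40145053e+00  4.94059898e-01  1.34596351e+00  3.26023393e-05
  1.30249405e+00 -9.55040826e-02]
```

Emit:
apply_moves(
  plan=[
    {"dx":-0.04,"dy":0.0,"dz":0.0,"rx":0.0,"ry":0.0,"rz":0.0,"jaw":0.0},
    {"dx":-0.08,"dy":0.0,"dz":0.0,"rx":0.0,"ry":0.0,"rz":0.0,"jaw":0.0},
    {"dx":-0.12,"dy":0.0,"dz":0.0,"rx":0.0,"ry":0.0,"rz":0.0,"jaw":0.0},
    {"dx":-0.143,"dy":-0.02,"dz":-0.03,"rx":-0.1,"ry":0.0,"rz":0.0,"jaw":0.0},
    {"dx":-0.143,"dy":-0.042,"dz":-0.067,"rx":-0.2,"ry":0.0,"rz":0.0,"jaw":0.0},
    {"dx":-0.143,"dy":-0.084,"dz":-0.133,"rx":-0.4,"ry":0.0,"rz":0.0,"jaw":0.0},
  ],
  newtons=30,
)

```text
clock: 0.65
position: [0.2444, -0.5159, 0.3217]
tcp_rot: [[0.001, 0.558, -0.83], [-0.003, -0.83, -0.558], [-1.0, 0.003, 0.001]]
force: [0.3, -0.3, -0.5]
gripper_width: 0.597
```

```bash
python3 - <<'E'
from h import *
delta([.62,-.113,.32],Rt(.35)); print(bot.get_state()['position'],bot.get_state()['joints'])
E
```

```text
d [ 0.001  -0.1245 -0.5366] r [-0.9684 -0.1693 -0.3238]
[ 0.2443631  -0.51592042  0.32169744] [-1.23313076e+00  3.08379234e-01  1.25303701e+00  1.21170417e-04
  1.57731445e+00 -2.54756319e-01]
```

Emit:
apply_moves(
  plan=[
    {"dx":0.0,"dy":-0.01,"dz":-0.04,"rx":-0.1,"ry":-0.01,"rz":-0.03,"jaw":0.0},
    {"dx":0.0,"dy":-0.02,"dz":-0.08,"rx":-0.2,"ry":-0.03,"rz":-0.06,"jaw":0.0},
    {"dx":0.0,"dy":-0.03,"dz":-0.12,"rx":-0.28,"ry":-0.05,"rz":-0.09,"jaw":0.0},
    {"dx":0.0,"dy":-0.04,"dz":-0.16,"rx":-0.36,"ry":-0.06,"rz":-0.12,"jaw":0.0},
    {"dx":0.0,"dy":-0.05,"dz":-0.2,"rx":-0.44,"ry":-0.08,"rz":-0.15,"jaw":0.0},
    {"dx":0.0,"dy":-0.06,"dz":-0.24,"rx":-0.52,"ry":-0.09,"rz":-0.17,"jaw":0.0},
    {"dx":0.0,"dy":-0.07,"dz":-0.28,"rx":-0.6,"ry":-0.1,"rz":-0.2,"jaw":0.0},
    {"dx":0.0,"dy":-0.08,"dz":-0.32,"rx":-0.68,"ry":-0.12,"rz":-0.23,"jaw":0.0},
    {"dx":0.0,"dy":-0.09,"dz":-0.36,"rx":-0.76,"ry":-0.13,"rz":-0.25,"jaw":0.0},
    {"dx":0.0,"dy":-0.1,"dz":-0.4,"rx":-0.84,"ry":-0.15,"rz":-0.28,"jaw":0.0},
    {"dx":0.0,"dy":-0.11,"dz":-0.44,"rx":-0.91,"ry":-0.16,"rz":-0.31,"jaw":0.0},
    {"dx":0.0,"dy":-0.12,"dz":-0.48,"rx":-0.968,"ry":-0.169,"rz":-0.324,"jaw":0.0},
  ],
)

```text
clock: 1.65
position: [0.5769, -0.1473, 0.3197]
tcp_rot: [[-0.346, 0.938, 0.001], [0.003, 0.002, -1.0], [-0.938, -0.346, -0.004]]
force: [0.9, -1.4, -0.7]
gripper_width: 0.004
```

```bash
python3 - <<'E'
from h import *
s=bot.get_state();print(s['position'],s['joints'],s['tcp_rot'])
delta([.60,-.113,.25],Rt(.35)); 
for n in('side','top','wrist'): snap(n,n+'1')
E
```

```text
[ 0.57693604 -0.14734033  0.31967406] [-0.2879718   0.5833733   0.86446807 -0.10643367  2.03271659 -0.32076332] [[-3.46423980e-01  9.38077597e-01  9.20964576e-04]
 [ 3.42896728e-03  2.24803719e-03 -9.99991594e-01]
 [-9.38071782e-01 -3.46417910e-01 -3.99541138e-03]]
d [ 0.0575  0.0458 -0.034 ] r [ 0.0022 -0.0034  0.0038]
```

View pics/side1.png

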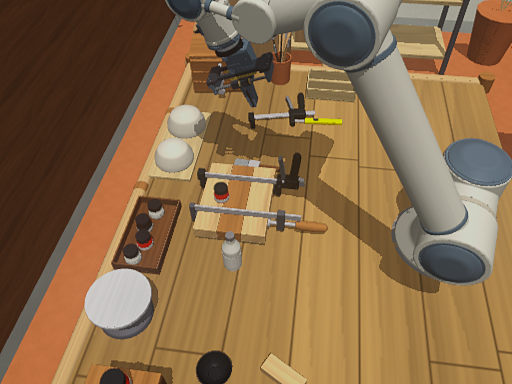

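View pics/wrist1.png

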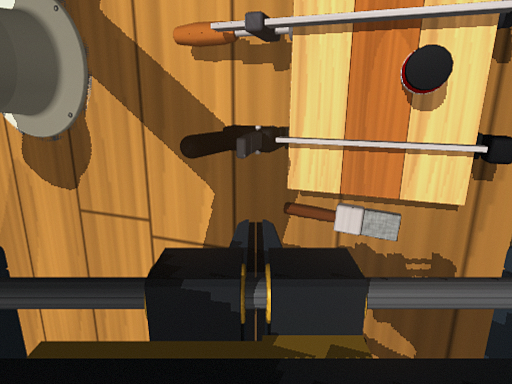

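Emit:
apply_moves(
  plan=[
    {"dx":0.02,"dy":0.015,"dz":-0.011,"rx":0.0,"ry":0.0,"rz":0.0,"jaw":0.0},
    {"dx":0.04,"dy":0.03,"dz":-0.023,"rx":0.0,"ry":0.0,"rz":0.0,"jaw":0.0},
    {"dx":0.0575,"dy":0.0458,"dz":-0.034,"rx":0.002,"ry":-0.003,"rz":0.004,"jaw":0.0},
    {"dx":0.0575,"dy":0.0458,"dz":-0.034,"rx":0.002,"ry":-0.003,"rz":0.004,"jaw":0.0},
    {"dx":0.0575,"dy":0.0458,"dz":-0.034,"rx":0.002,"ry":-0.003,"rz":0.004,"jaw":0.0},
  ],
)

```text
clock: 2.22
position: [0.5983, -0.1156, 0.2501]
tcp_rot: [[-0.342, 0.94, -0.004], [0.001, -0.004, -1.0], [-0.94, -0.342, 0.0]]
force: [0.0, 0.2, 0.2]
gripper_width: 0.003
```

```bash
python3 - <<'E'
from h import *
s=bot.get_state();print(s['position'],s['force'])
delta([.565,-.113,.152],Rt(.35)); 
im,c=snap('wrist','wrist2')
print(proj(c,[[.51,-.113,.182],[.513,-.113,.157],[.498,-.113,.092]]))
im,c=snap('side','side2')
E
```

```text
[ 0.59834428 -0.11562049  0.25012174] [0.02846895 0.20297777 0.17445761]
d [ 0.1036  0.0022 -0.0025] r [-0.0043 -0.0012 -0.0007]
[[188.91296995 188.06939215]
 [204.90274247 182.47249086]
 [219.9940523  169.62876301]]
```

View pics/wrist2.png

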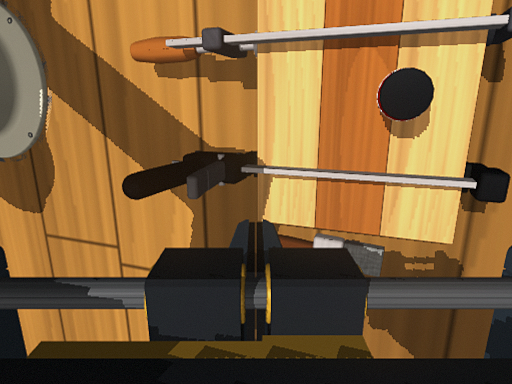

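View pics/side2.png

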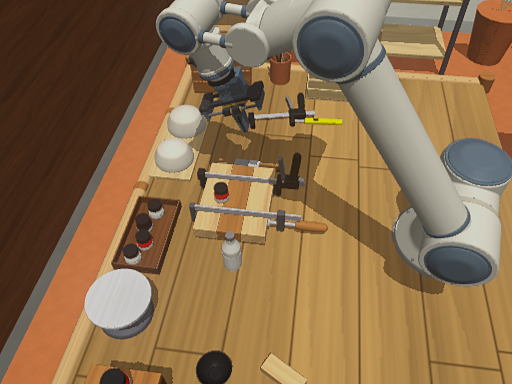

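Emit:
apply_moves(
  plan=[
    {"dx":0.03,"dy":0.001,"dz":-0.001,"rx":0.0,"ry":0.0,"rz":0.0,"jaw":0.0},
    {"dx":0.06,"dy":0.002,"dz":-0.002,"rx":0.0,"ry":0.0,"rz":0.0,"jaw":0.0},
    {"dx":0.085,"dy":0.002,"dz":-0.0025,"rx":-0.004,"ry":0.0,"rz":0.0,"jaw":0.0},
    {"dx":0.1036,"dy":0.002,"dz":-0.0025,"rx":-0.004,"ry":-0.001,"rz":0.0,"jaw":0.0},
    {"dx":0.1036,"dy":0.002,"dz":-0.0025,"rx":-0.004,"ry":-0.001,"rz":0.0,"jaw":0.0},
    {"dx":0.1036,"dy":0.002,"dz":-0.0025,"rx":-0.004,"ry":-0.001,"rz":0.0,"jaw":0.0},
  ],
)

```text
clock: 2.82
position: [0.5659, -0.1134, 0.1538]
tcp_rot: [[-0.34, 0.941, -0.001], [-0.0, -0.001, -1.0], [-0.941, -0.34, 0.0]]
force: [0.1, -0.5, 0.8]
gripper_width: 0.005
```

```bash
python3 - <<'E'
from h import *
s=bot.get_state();print(s['position'],s['force'],s['joints'])
delta([.535,-.113,.152],Rt(.35)); delta([.525,-.113,.152],Rt(.35)); 
im,c=snap('wrist','wrist3')
im,c=snap('side','side3')
a=im[130:260,180:340]; cv2.imwrite('pics/side3z.png',cv2.resize(a,None,fx=5,fy=4.6,interpolation=cv2.INTER_CUBIC))
E
```

```text
[ 0.56594587 -0.11343852  0.15379931] [ 0.0924868  -0.46303078  0.79002867] [-0.24536853  0.65265395  1.17248729 -0.08300603  1.65311517 -0.23716727]
d [ 0.0122 -0.0285 -0.0004] r [-0.001   0.0001 -0.0034]
d [ 0.0156 -0.0379 -0.0004] r [-0.001   0.0001 -0.0034]
```

View pics/wrist3.png

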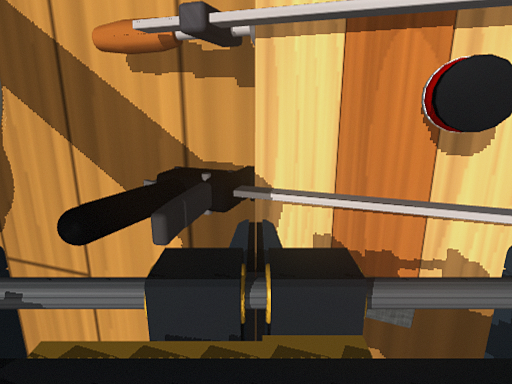

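View pics/side3z.png

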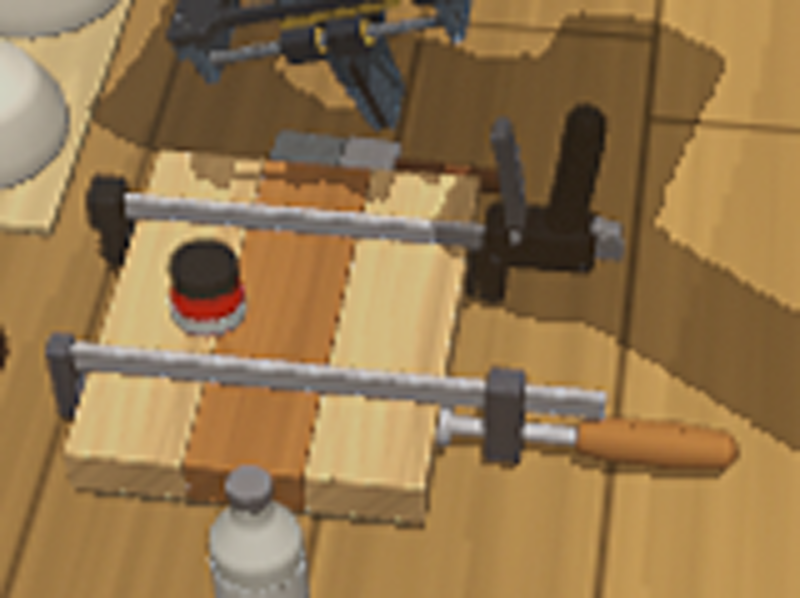

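```bash
python3 - <<'E'
from h import *
s=bot.get_state();p=np.array(s['position']);R=np.array(s['tcp_rot'])
P=[p,p+R@[0,-.0135,-.016],p+R@[0,-.0135,.016],p-R[:,0]*.06,[.51,-.113,.182],[.513,-.113,.157]]
for n in('side','wrist'):
    c=vision.get_calibration(n); q=proj(c,P); print(n,q.round(1).tolist())
    if n=='side': print(((q-[180,130])*[5,4.6]).round(0).tolist())
E
```

```text
side [[261.8, 162.5], [265.1, 165.6], [266.5, 158.2], [254.9, 148.8], [280.2, 158.0], [279.1, 163.6]]
[[409.0, 150.0], [426.0, 164.0], [432.0, 130.0], [375.0, 86.0], [501.0, 129.0], [496.0, 155.0]]
wrist [[254.3, 226.6], [233.0, 202.9], [233.8, 249.5], [254.1, 270.6], [153.7, 229.8], [179.3, 218.1]]
```

```bash
python3 - <<'E'
from h import *
a=cv2.imread('pics/side3.png')[125:195,230:310]; a=cv2.resize(a,None,fx=8,fy=8,interpolation=cv2.INTER_NEAREST)
s=bot.get_state();p=np.array(s['position']);R=np.array(s['tcp_rot']);c=vision.get_calibration('side')
for u,v in proj(c,[p,p-R[:,0]*.02,p-R[:,0]*.06]): cv2.circle(a,(int((u-230+.5)*8),int((v-125+.5)*8)),4,(0,0,255),-1)
cv2.imwrite('pics/side3zz.png',a)
a=cv2.imread('pics/wrist3.png')[140:340,130:390]; a=cv2.resize(a,None,fx=3,fy=3); cv2.imwrite('pics/wrist3z.png',a)
E
```

```text
(no output)
```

View pics/side3zz.png

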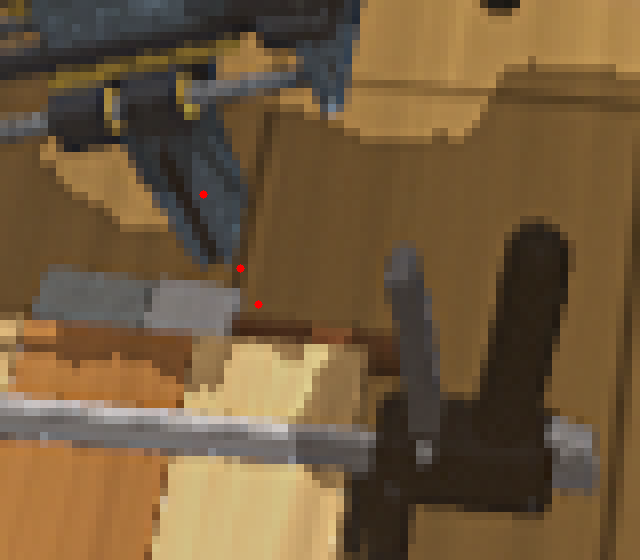

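View pics/wrist3z.png

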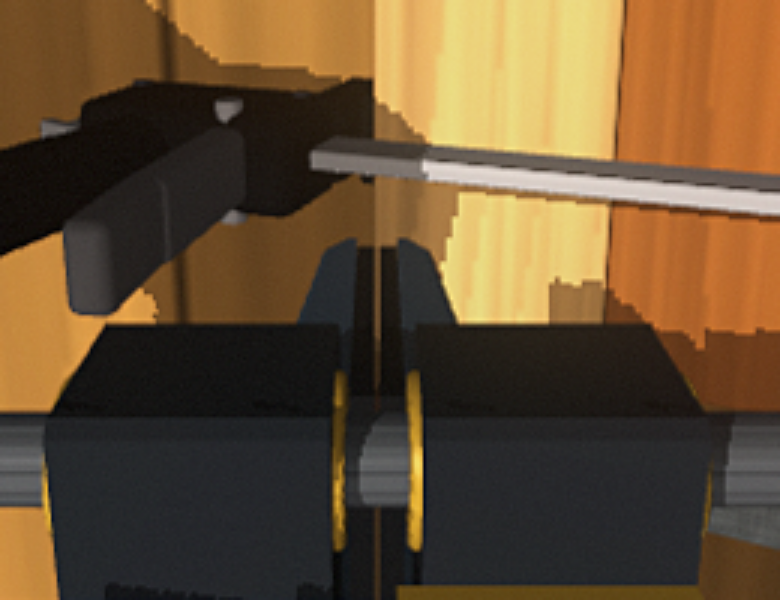

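```bash
python3 - <<'E'
from h import *
s=bot.get_state();p=np.array(s['position']);R=np.array(s['tcp_rot']);print(p,s['dq'].round(4))
for n,x0,y0 in(('top',250,150),('side',230,120)):
    im,c=snap(n,n+'4'); a=cv2.resize(im[y0:y0+75,x0:x0+90],None,fx=8,fy=8,interpolation=cv2.INTER_NEAREST)
    for u,v in proj(c,[p,p-R[:,0]*.02,p-R[:,0]*.08]): cv2.circle(a,(int((u-x0+.5)*8),int((v-y0+.5)*8)),3,(0,0,255),-1)
    cv2.imwrite(f'pics/{n}4z.png',a)
E
```

```text
[ 0.56719538 -0.11339445  0.15453384] [ 0.0058  0.0002 -0.0027  0.0015 -0.0088 -0.0002]
```

View pics/top4z.png

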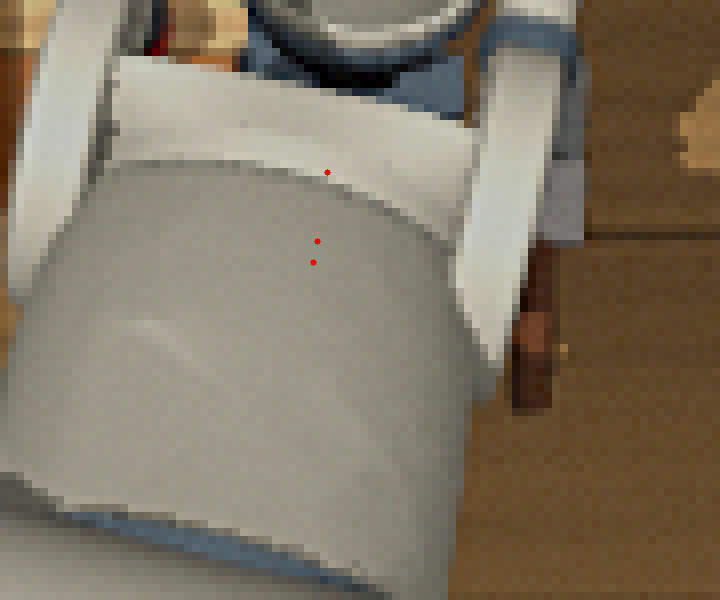

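View pics/side4z.png

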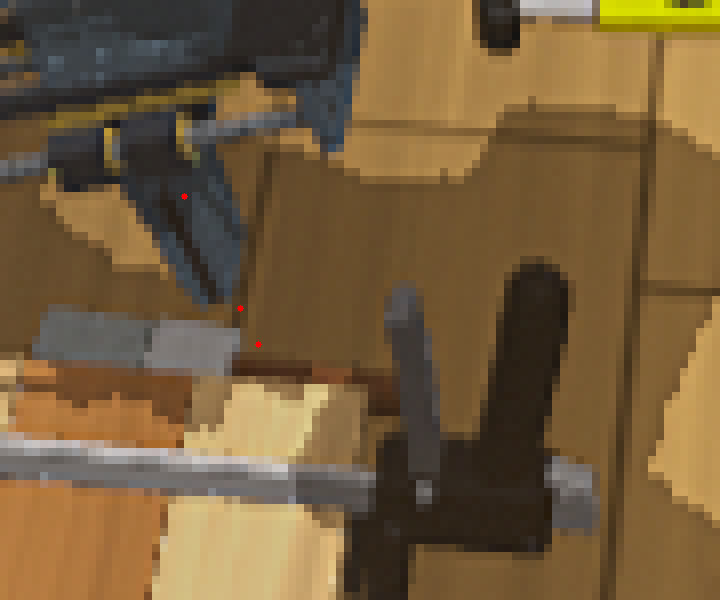

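```bash
python3 - <<'E'
from h import *
s=bot.get_state();p=np.array(s['position']);R=np.array(s['tcp_rot'])
w=vision.get_calibration('wrist');c=vision.get_calibration('side')
for sd in((256.4,157.3),(256.4,158),(257.5,158)):
  for wr in((255,220),(255,221),(249,220),(261,220)):
    q,e=tri(ray(w,*wr),ray(c,*sd)); print(sd,wr,q.round(4),'tool',(R.T@(q-p)).round(4),'res',e[0].round(4))
# lever tip: side zoom (403,290)/8 ; wrist top face centre
q,e=tri(ray(w,158,228),ray(c,230+403/8,120+300/8)); print('lever',q,e)
E
python3 - <<'E'
import cv2
a=cv2.imread('pics/wrist3.png')[205:275,200:310]; cv2.imwrite('pics/w3zz.png',cv2.resize(a,None,fx=7,fy=7,interpolation=cv2.INTER_NEAREST)*2)
E
```

```text
(256.4, 157.3) (255, 220) [ 0.5811 -0.0943  0.1938] tool [-0.0421 -0.0002 -0.0187] res 0.0008
(256.4, 157.3) (255, 221) [ 0.5811 -0.0949  0.1933] tool [-0.0416 -0.0001 -0.0181] res 0.0006
(256.4, 157.3) (249, 220) [ 0.5799 -0.0927  0.1966] tool [-0.0443 -0.0023 -0.0203] res 0.0004
(256.4, 157.3) (261, 220) [ 0.5824 -0.0959  0.191 ] tool [-0.0399  0.0019 -0.0172] res 0.002
(256.4, 158) (255, 220) [ 0.5807 -0.0948  0.191 ] tool [-0.0393  0.0003 -0.0182] res 0.0001
(256.4, 158) (255, 221) [ 0.5807 -0.0954  0.1906] tool [-0.0389  0.0005 -0.0176] res 0.0001
(256.4, 158) (249, 220) [ 0.5795 -0.0932  0.1939] tool [-0.0417 -0.0018 -0.0199] res 0.0011
(256.4, 158) (261, 220) [ 0.582  -0.0964  0.1881] tool [-0.037   0.0025 -0.0166] res 0.0013
(257.5, 158) (255, 220) [ 0.5786 -0.0968  0.1881] tool [-0.0359 -0.0006 -0.0162] res 0.0013
(257.5, 158) (255, 221) [ 0.5786 -0.0975  0.1877] tool [-0.0355 -0.0005 -0.0156] res 0.0012
(257.5, 158) (249, 220) [ 0.5774 -0.0952  0.191 ] tool [-0.0383 -0.0028 -0.0178] res 0.0001
(257.5, 158) (261, 220) [ 0.5799 -0.0984  0.1853] tool [-0.0337  0.0015 -0.0147] res 0.0026
lever [ 0.51071949 -0.11350006  0.18080726] [np.float64(0.002180047490936257), np.float64(0.0021800474909362605)]
```

View pics/w3zz.png

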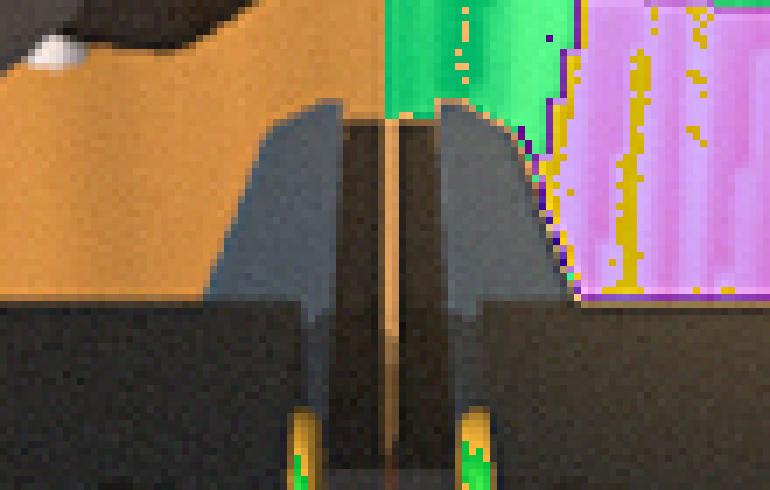

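```bash
python3 - <<'E'
from h import *
s=bot.get_state();print(s['position'],s['force'])
delta([.575,-.113,.16],Rt(.6)); delta([.56,-.113,.123],Rt(.6)); 
E
```

```text
[ 0.56712581 -0.11308825  0.15411067] [ 0.73859259 -0.47245013  0.18254364]
d [-0.0082  0.0054 -0.0001] r [-0.0005  0.0007 -0.2557]
d [ 0.0317  0.0038 -0.0001] r [-0.0005  0.0007 -0.2557]
```

Emit:
apply_moves(
  plan=[
    {"dx":-0.008,"dy":0.005,"dz":0.0,"rx":0.0,"ry":0.0,"rz":-0.09,"jaw":0.0},
    {"dx":-0.008,"dy":0.005,"dz":0.0,"rx":0.0,"ry":0.0,"rz":-0.18,"jaw":0.0},
    {"dx":-0.004,"dy":0.005,"dz":0.0,"rx":0.0,"ry":0.0,"rz":-0.25,"jaw":0.0},
    {"dx":0.012,"dy":0.004,"dz":0.0,"rx":0.0,"ry":0.0,"rz":-0.256,"jaw":0.0},
    {"dx":0.032,"dy":0.004,"dz":0.0,"rx":0.0,"ry":0.0,"rz":-0.256,"jaw":0.0},
    {"dx":0.032,"dy":0.004,"dz":0.0,"rx":0.0,"ry":0.0,"rz":-0.256,"jaw":0.0},
    {"dx":0.032,"dy":0.004,"dz":0.0,"rx":0.0,"ry":0.0,"rz":-0.256,"jaw":0.0},
  ],
)

```text
clock: 3.6
position: [0.5588, -0.1127, 0.1216]
tcp_rot: [[-0.568, 0.823, 0.0], [-0.0, 0.0, -1.0], [-0.823, -0.568, 0.0]]
force: [0.3, -0.1, -1.0]
gripper_width: 0.005
```

```bash
cat >> h.py <<'E'
def look(tag,x0=230,y0=115):
    s=bot.get_state();p=np.array(s['position']);R=np.array(s['tcp_rot']);print(p.round(4),np.array(s['force']).round(2),s['clock'])
    im,c=snap('side','side'+tag); a=cv2.resize(im[y0:y0+75,x0:x0+90],None,fx=8,fy=8,interpolation=cv2.INTER_CUBIC)
    for q,k in ((p,(0,0,255)),(p-R[:,0]*.038,(0,255,0))):
        u,v=proj(c,q)[0]; cv2.circle(a,(int((u-x0+.5)*8),int((v-y0+.5)*8)),3,k,-1)
    cv2.imwrite(f'pics/side{tag}z.png',a); snap('wrist','wrist'+tag)
E
python3 - <<'E'
from h import *
look('5')
delta([.53,-.113,.123],Rt(.6))
delta([.52,-.113,.123],Rt(.6))
E
```

```text
[ 0.5588 -0.1127  0.1216] [ 0.34 -0.09 -1.01] 3.6
d [ 0.0165 -0.0247  0.0001] r [-0.0003  0.0006  0.0008]
d [ 0.0222 -0.033   0.0001] r [-0.0003  0.0006  0.0008]
```

View pics/side5z.png

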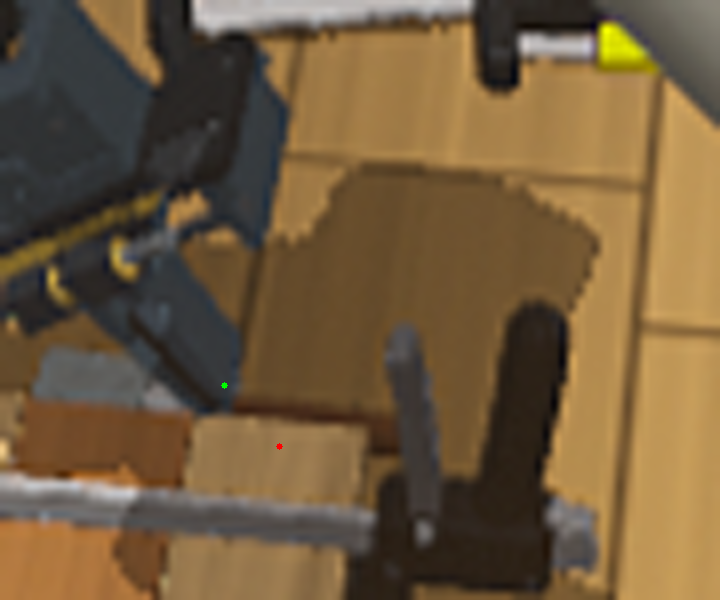

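View pics/wrist5.png

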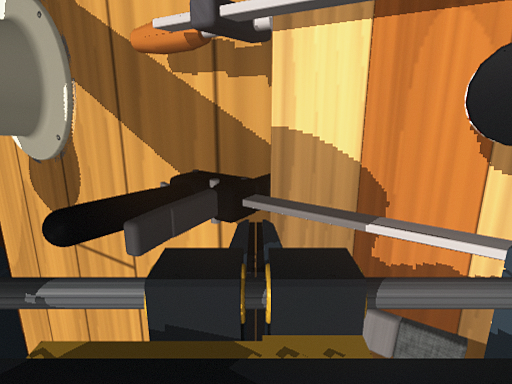

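Emit:
apply_moves(
  plan=[
    {"dx":0.006,"dy":-0.01,"dz":0.0,"rx":0.0,"ry":0.0,"rz":0.0,"jaw":0.0},
    {"dx":0.012,"dy":-0.018,"dz":0.0,"rx":0.0,"ry":0.0,"rz":0.0,"jaw":0.0},
    {"dx":0.017,"dy":-0.025,"dz":0.0,"rx":0.0,"ry":0.0,"rz":0.0,"jaw":0.0},
    {"dx":0.017,"dy":-0.025,"dz":0.0,"rx":0.0,"ry":0.0,"rz":0.0,"jaw":0.0},
    {"dx":0.017,"dy":-0.025,"dz":0.0,"rx":0.0,"ry":0.0,"rz":0.0,"jaw":0.0},
  ],
)

```text
clock: 4.12
position: [0.5293, -0.1128, 0.1226]
tcp_rot: [[-0.565, 0.825, -0.0], [-0.001, -0.0, -1.0], [-0.825, -0.565, 0.001]]
force: [1.1, -0.2, 0.2]
gripper_width: 0.005
```

Emit:
apply_moves(
  plan=[
    {"dx":0.002,"dy":-0.004,"dz":0.0,"rx":0.0,"ry":0.0,"rz":0.0,"jaw":0.0},
    {"dx":0.0057,"dy":-0.0082,"dz":0.0,"rx":0.0,"ry":0.0,"rz":0.0,"jaw":0.0},
    {"dx":0.0057,"dy":-0.0082,"dz":0.0,"rx":0.0,"ry":0.0,"rz":0.0,"jaw":0.0},
    {"dx":0.0057,"dy":-0.0082,"dz":0.0,"rx":0.0,"ry":0.0,"rz":0.0,"jaw":0.0},
  ],
)

```text
clock: 4.45
position: [0.5185, -0.1126, 0.1214]
tcp_rot: [[-0.567, 0.824, 0.0], [-0.0, -0.0, -1.0], [-0.824, -0.567, 0.0]]
force: [-1.0, -0.3, 0.4]
gripper_width: 0.006
```

```bash
python3 - <<'E'
from h import *
look('6')
delta([.51,-.113,.123],Rt(.6))
E
```

```text
[ 0.5185 -0.1126  0.1214] [-0.97 -0.25  0.41] 4.45
d [ 0.0035 -0.0081  0.0003] r [0.     0.0002 0.003 ]
```

View pics/side6z.png

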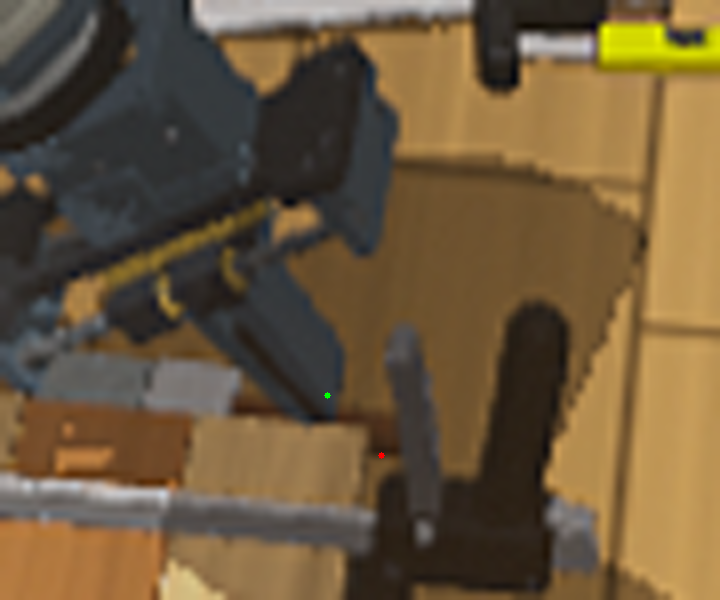

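Emit:
apply_moves(
  plan=[
    {"dx":0.0015,"dy":-0.003,"dz":0.0,"rx":0.0,"ry":0.0,"rz":0.0,"jaw":0.0},
    {"dx":0.003,"dy":-0.006,"dz":0.0,"rx":0.0,"ry":0.0,"rz":0.0,"jaw":0.0},
    {"dx":0.003,"dy":-0.006,"dz":0.0,"rx":0.0,"ry":0.0,"rz":0.0,"jaw":0.0},
  ],
)

```text
clock: 4.8
position: [0.5113, -0.1126, 0.1223]
tcp_rot: [[-0.568, 0.823, 0.0], [-0.0, -0.0, -1.0], [-0.823, -0.568, 0.0]]
force: [0.1, 0.2, -0.1]
gripper_width: 0.002
```

Emit:
apply_moves(
  plan=[
    {"dx":0.0017,"dy":-0.0025,"dz":0.0,"rx":0.0,"ry":0.0,"rz":0.0,"jaw":0.0},
    {"dx":0.0034,"dy":-0.005,"dz":0.0,"rx":0.0,"ry":0.0,"rz":0.0,"jaw":0.0},
    {"dx":0.0034,"dy":-0.005,"dz":0.0,"rx":0.0,"ry":0.0,"rz":0.0,"jaw":0.0},
  ],
)

```text
clock: 5.05
position: [0.5053, -0.1126, 0.1223]
tcp_rot: [[-0.568, 0.823, 0.0], [-0.0, -0.0, -1.0], [-0.823, -0.568, 0.0]]
force: [0.0, 0.1, -0.6]
gripper_width: 0.007
```

```bash
python3 - <<'E'
from h import *
look('7')
delta([.50,-.113,.123],Rt(.6))
E
```

```text
[ 0.5053 -0.1126  0.1223] [ 0.03  0.14 -0.6 ] 5.05
d [ 0.0027 -0.0051  0.0004] r [0.     0.0002 0.0032]
```

View pics/side7z.png

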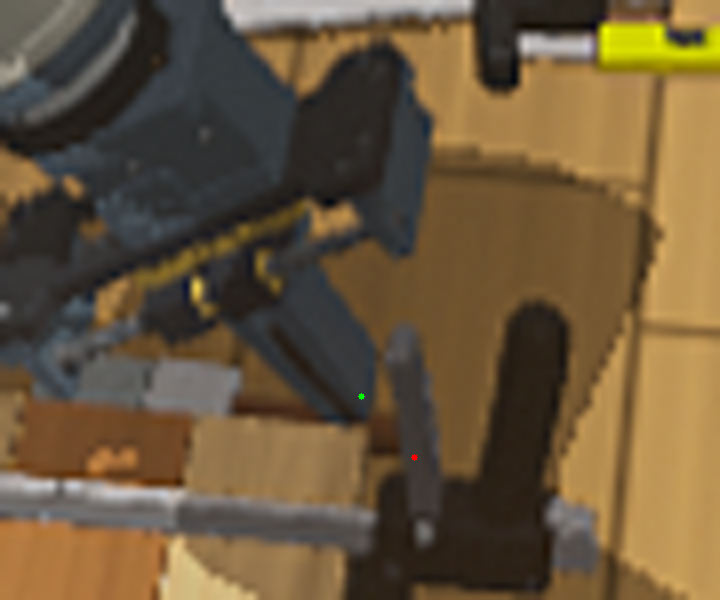

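View pics/wrist7.png

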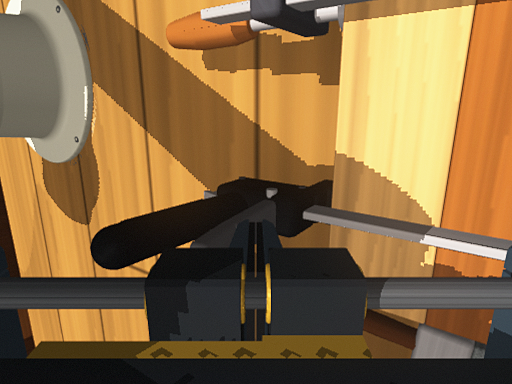

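```bash
python3 - <<'E'
from h import *
c=vision.get_calibration('side')
def ony(u,v,y):
    o,d=ray(c,u,v); return o+d*(y-o[1])/d[1]
Z=lambda X,Y:(230+X/8-.5,115+Y/8-.5)
print('tip near',ony(*Z(366,414),-.097),'far',ony(*Z(376,354),-.129))
print('lever near front edge',[ony(*Z(*q),-.102).round(4) for q in((388,355),(398,400),(407,450))])
E
```

```text
tip near [ 0.52318287 -0.097       0.16045916] far [ 0.52298608 -0.129       0.16118148]
lever near front edge [array([ 0.5157, -0.102 ,  0.1883]), array([ 0.5115, -0.102 ,  0.1645]), array([ 0.5074, -0.102 ,  0.1373])]
```

Emit:
apply_moves(
  plan=[
    {"dx":0.004,"dy":-0.003,"dz":0.0,"rx":0.0,"ry":0.0,"rz":0.0,"jaw":0.0},
    {"dx":0.0082,"dy":-0.0065,"dz":0.0,"rx":0.0,"ry":0.0,"rz":0.0,"jaw":0.0},
    {"dx":0.0082,"dy":-0.0065,"dz":0.0,"rx":0.0,"ry":0.0,"rz":0.0,"jaw":0.0},
    {"dx":0.0082,"dy":-0.0065,"dz":0.0,"rx":0.0,"ry":0.0,"rz":0.0,"jaw":0.0},
  ],
)

```text
clock: 5.48
position: [0.4957, -0.1127, 0.1191]
tcp_rot: [[-0.567, 0.824, 0.0], [-0.0, -0.0, -1.0], [-0.824, -0.567, 0.0]]
force: [1.4, -0.4, -2.0]
gripper_width: 0.0
```

Emit:
apply_moves(
  plan=[
    {"dx":0.0011,"dy":-0.0016,"dz":0.0,"rx":0.0,"ry":0.0,"rz":0.0,"jaw":0.0},
    {"dx":0.0028,"dy":-0.0041,"dz":0.0,"rx":0.0,"ry":0.0,"rz":0.0,"jaw":0.0},
    {"dx":0.0028,"dy":-0.0041,"dz":0.0,"rx":0.0,"ry":0.0,"rz":0.0,"jaw":0.0},
    {"dx":0.0028,"dy":-0.0041,"dz":0.0,"rx":0.0,"ry":0.0,"rz":0.0,"jaw":0.0},
  ],
)

```text
clock: 5.82
position: [0.4909, -0.1127, 0.1193]
tcp_rot: [[-0.567, 0.824, 0.0], [-0.0, -0.0, -1.0], [-0.824, -0.567, 0.0]]
force: [2.9, 0.7, 0.1]
gripper_width: 0.005
```

```bash
python3 - <<'E'
from h import *
look('8')
E
```

```text
[ 0.4909 -0.1127  0.1193] [2.88 0.68 0.09] 5.8167
```

View pics/side8z.png

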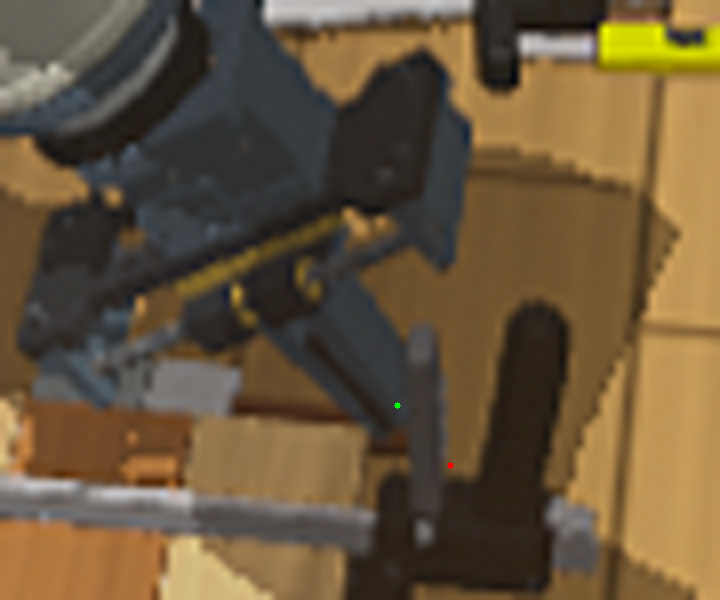

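Emit:
apply_moves(
  plan=[
    {"dx":0.0008,"dy":-0.0012,"dz":0.0,"rx":0.0,"ry":0.0,"rz":0.0,"jaw":0.0},
    {"dx":0.0017,"dy":-0.0025,"dz":0.0,"rx":0.0,"ry":0.0,"rz":0.0,"jaw":0.0},
    {"dx":0.0023,"dy":-0.0033,"dz":0.0,"rx":0.0,"ry":0.0,"rz":0.0,"jaw":0.0},
    {"dx":0.0023,"dy":-0.0033,"dz":0.0,"rx":0.0,"ry":0.0,"rz":0.0,"jaw":0.0},
  ],
)

```text
clock: 6.25
position: [0.4867, -0.1127, 0.1192]
tcp_rot: [[-0.567, 0.824, 0.0], [-0.0, -0.0, -1.0], [-0.824, -0.567, 0.0]]
force: [3.8, -0.2, 1.5]
gripper_width: 0.006
```

Emit:
apply_moves(
  plan=[
    {"dx":0.0006,"dy":-0.0008,"dz":0.0,"rx":0.0,"ry":0.0,"rz":0.0,"jaw":0.0},
    {"dx":0.0006,"dy":-0.0008,"dz":0.0,"rx":0.0,"ry":0.0,"rz":0.0,"jaw":0.0},
  ],
)

```text
clock: 6.42
position: [0.4858, -0.1127, 0.1191]
tcp_rot: [[-0.567, 0.824, 0.0], [-0.0, -0.0, -1.0], [-0.824, -0.567, 0.0]]
force: [3.6, -1.2, 2.2]
gripper_width: 0.003
```

Emit:
apply_moves(
  plan=[
    {"dx":0.0006,"dy":-0.0008,"dz":0.0,"rx":0.0,"ry":0.0,"rz":0.0,"jaw":0.0},
    {"dx":0.0006,"dy":-0.0008,"dz":0.0,"rx":0.0,"ry":0.0,"rz":0.0,"jaw":0.0},
  ],
)

```text
clock: 6.58
position: [0.4848, -0.1126, 0.1191]
tcp_rot: [[-0.567, 0.824, 0.0], [-0.0, 0.0, -1.0], [-0.824, -0.567, 0.0]]
force: [4.6, -0.3, 3.0]
gripper_width: 0.006
```

Emit:
apply_moves(
  plan=[
    {"dx":0.0006,"dy":-0.0008,"dz":0.0,"rx":0.0,"ry":0.0,"rz":0.0,"jaw":0.0},
    {"dx":0.0006,"dy":-0.0008,"dz":0.0,"rx":0.0,"ry":0.0,"rz":0.0,"jaw":0.0},
  ],
)

```text
clock: 6.75
position: [0.4838, -0.1127, 0.119]
tcp_rot: [[-0.567, 0.824, 0.0], [-0.0, 0.0, -1.0], [-0.824, -0.567, 0.0]]
force: [3.6, -0.1, 2.9]
gripper_width: 0.003
```

```bash
python3 - <<'E'
from h import *
look('9')
E
```

```text
[ 0.4838 -0.1127  0.119 ] [ 3.56 -0.07  2.91] 6.75
```

View pics/side9z.png

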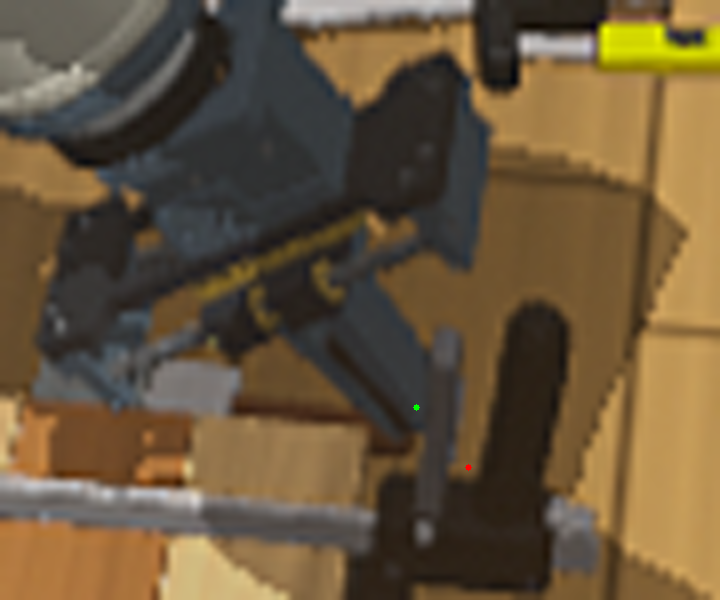

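Emit:
apply_moves(
  plan=[
    {"dx":0.0004,"dy":-0.0006,"dz":0.0,"rx":0.0,"ry":0.0,"rz":0.0,"jaw":0.0},
    {"dx":0.0004,"dy":-0.0006,"dz":0.0,"rx":0.0,"ry":0.0,"rz":0.0,"jaw":0.0},
  ],
)

```text
clock: 7.02
position: [0.4834, -0.1127, 0.119]
tcp_rot: [[-0.567, 0.824, 0.0], [-0.0, -0.0, -1.0], [-0.824, -0.567, 0.0]]
force: [4.1, 0.5, 2.4]
gripper_width: 0.002
```

Emit:
apply_moves(
  plan=[
    {"dx":0.0004,"dy":-0.0006,"dz":0.0,"rx":0.0,"ry":0.0,"rz":0.0,"jaw":0.0},
    {"dx":0.0004,"dy":-0.0006,"dz":0.0,"rx":0.0,"ry":0.0,"rz":0.0,"jaw":0.0},
  ],
)

```text
clock: 7.18
position: [0.4833, -0.1127, 0.119]
tcp_rot: [[-0.566, 0.825, 0.0], [-0.0, -0.0, -1.0], [-0.825, -0.566, 0.0]]
force: [8.4, 1.0, 3.5]
gripper_width: 0.002
```

Emit:
apply_moves(
  plan=[
    {"dx":0.0004,"dy":-0.0006,"dz":0.0,"rx":0.0,"ry":0.0,"rz":0.0,"jaw":0.0},
    {"dx":0.0004,"dy":-0.0006,"dz":0.0,"rx":0.0,"ry":0.0,"rz":0.0,"jaw":0.0},
  ],
)

```text
clock: 7.35
position: [0.4831, -0.1127, 0.119]
tcp_rot: [[-0.564, 0.825, 0.0], [-0.0, 0.0, -1.0], [-0.825, -0.564, 0.0]]
force: [10.8, 1.6, 3.7]
gripper_width: 0.001
```

Emit:
apply_moves(
  plan=[
    {"dx":0.0004,"dy":-0.0006,"dz":0.0,"rx":0.0,"ry":0.0,"rz":0.0,"jaw":0.0},
    {"dx":0.0004,"dy":-0.0006,"dz":0.0,"rx":0.0,"ry":0.0,"rz":0.0,"jaw":0.0},
    {"dx":0.0004,"dy":-0.0006,"dz":0.0,"rx":0.0,"ry":0.0,"rz":0.0,"jaw":0.0},
  ],
)

```text
clock: 7.6
position: [0.483, -0.1127, 0.119]
tcp_rot: [[-0.563, 0.826, 0.0], [-0.001, 0.0, -1.0], [-0.826, -0.563, 0.001]]
force: [14.8, 1.7, 4.2]
gripper_width: 0.003
```

```bash
python3 - <<'E'
from h import *
look('10')
E
```

```text
[ 0.483  -0.1127  0.119 ] [14.82  1.67  4.21] 7.6
```

View pics/side10z.png

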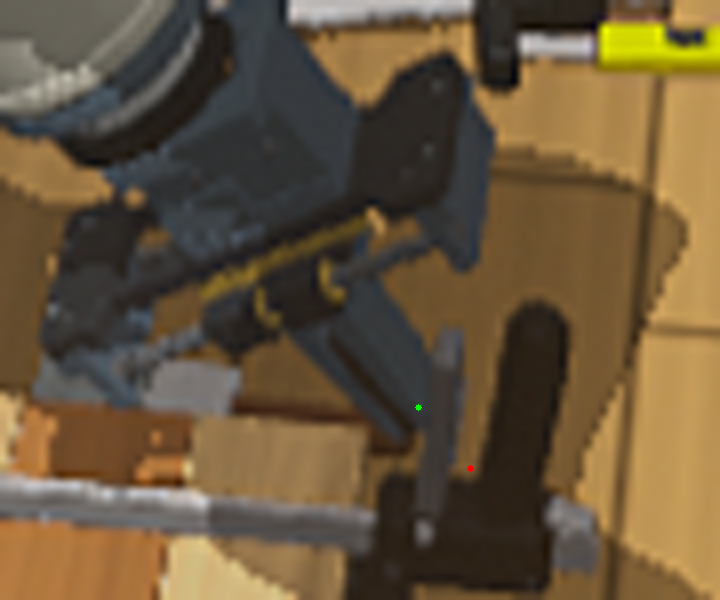

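Emit:
apply_moves(
  plan=[
    {"dx":0.0},
    {"dx":0.0},
    {"dx":0.0},
    {"dx":0.0},
    {"dx":0.0},
    {"dx":0.0},
    {"dx":0.0},
    {"dx":0.0},
    {"dx":0.0},
    {"dx":0.0},
    {"dx":0.0},
    {"dx":0.0},
  ],
)

```text
invalid input
```

Emit:
apply_moves(
  plan=[
    {"dx":0.0,"dy":0.0,"dz":0.0,"rx":0.0,"ry":0.0,"rz":0.0,"jaw":0.0},
    {"dx":0.0,"dy":0.0,"dz":0.0,"rx":0.0,"ry":0.0,"rz":0.0,"jaw":0.0},
    {"dx":0.0,"dy":0.0,"dz":0.0,"rx":0.0,"ry":0.0,"rz":0.0,"jaw":0.0},
    {"dx":0.0,"dy":0.0,"dz":0.0,"rx":0.0,"ry":0.0,"rz":0.0,"jaw":0.0},
    {"dx":0.0,"dy":0.0,"dz":0.0,"rx":0.0,"ry":0.0,"rz":0.0,"jaw":0.0},
    {"dx":0.0,"dy":0.0,"dz":0.0,"rx":0.0,"ry":0.0,"rz":0.0,"jaw":0.0},
    {"dx":0.0,"dy":0.0,"dz":0.0,"rx":0.0,"ry":0.0,"rz":0.0,"jaw":0.0},
    {"dx":0.0,"dy":0.0,"dz":0.0,"rx":0.0,"ry":0.0,"rz":0.0,"jaw":0.0},
    {"dx":0.0,"dy":0.0,"dz":0.0,"rx":0.0,"ry":0.0,"rz":0.0,"jaw":0.0},
    {"dx":0.0,"dy":0.0,"dz":0.0,"rx":0.0,"ry":0.0,"rz":0.0,"jaw":0.0},
    {"dx":0.0,"dy":0.0,"dz":0.0,"rx":0.0,"ry":0.0,"rz":0.0,"jaw":0.0},
    {"dx":0.0,"dy":0.0,"dz":0.0,"rx":0.0,"ry":0.0,"rz":0.0,"jaw":0.0},
  ],
)

```text
clock: 8.7
position: [0.483, -0.1127, 0.119]
tcp_rot: [[-0.563, 0.826, 0.0], [-0.001, 0.0, -1.0], [-0.826, -0.563, 0.001]]
force: [14.5, 1.1, 3.8]
gripper_width: 0.009
```

Emit:
apply_moves(
  plan=[
    {"dx":-0.0028,"dy":0.0041,"dz":0.0,"rx":0.0,"ry":0.0,"rz":0.0,"jaw":0.0},
    {"dx":-0.0056,"dy":0.0082,"dz":0.0,"rx":0.0,"ry":0.0,"rz":0.0,"jaw":0.0},
    {"dx":-0.0085,"dy":0.0124,"dz":0.0,"rx":0.0,"ry":0.0,"rz":0.0,"jaw":0.0},
    {"dx":-0.0113,"dy":0.0165,"dz":0.0,"rx":0.0,"ry":0.0,"rz":0.0,"jaw":0.0},
    {"dx":-0.017,"dy":0.025,"dz":0.0,"rx":0.0,"ry":0.0,"rz":0.0,"jaw":0.0},
    {"dx":-0.025,"dy":0.037,"dz":0.0,"rx":0.0,"ry":0.0,"rz":0.0,"jaw":0.0},
    {"dx":-0.034,"dy":0.05,"dz":0.0,"rx":0.0,"ry":0.0,"rz":0.0,"jaw":0.0},
    {"dx":-0.04,"dy":0.058,"dz":0.0,"rx":0.0,"ry":0.0,"rz":0.0,"jaw":0.0},
    {"dx":-0.04,"dy":0.058,"dz":0.0,"rx":0.0,"ry":0.0,"rz":0.0,"jaw":0.0},
    {"dx":-0.04,"dy":0.058,"dz":0.0,"rx":0.0,"ry":0.0,"rz":0.0,"jaw":0.0},
  ],
)

```text
clock: 9.53
position: [0.5512, -0.1126, 0.1187]
tcp_rot: [[-0.568, 0.823, 0.0], [-0.0, 0.0, -1.0], [-0.823, -0.568, 0.0]]
force: [-1.3, -0.1, 0.1]
gripper_width: 0.005
```

```bash
python3 - <<'E'
from h import *
look('11')
E
```

```text
[ 0.5512 -0.1126  0.1187] [-1.31 -0.07  0.09] 9.5333
```

View pics/side11z.png

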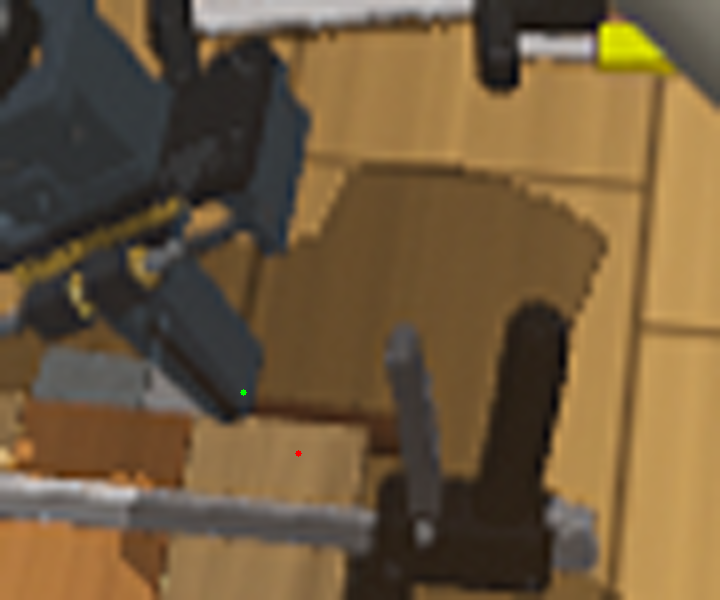

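View pics/side11.png

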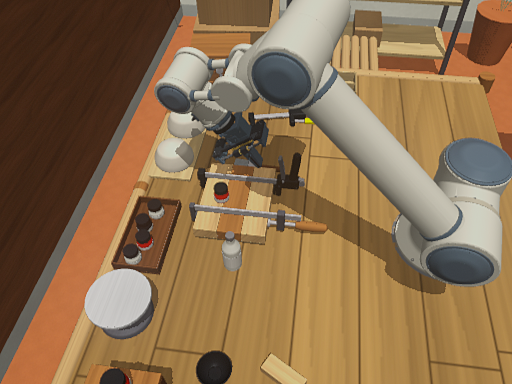

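Emit:
apply_moves(
  plan=[
    {"dx":-0.02,"dy":-0.014,"dz":0.0,"rx":0.0,"ry":0.0,"rz":0.0,"jaw":0.0},
    {"dx":-0.041,"dy":-0.028,"dz":0.0,"rx":0.0,"ry":0.0,"rz":0.0,"jaw":0.0},
    {"dx":-0.062,"dy":-0.043,"dz":0.0,"rx":0.0,"ry":0.0,"rz":0.0,"jaw":0.0},
    {"dx":-0.082,"dy":-0.057,"dz":0.0,"rx":0.0,"ry":0.0,"rz":0.0,"jaw":0.0},
    {"dx":-0.082,"dy":-0.057,"dz":0.0,"rx":0.0,"ry":0.0,"rz":0.0,"jaw":0.0},
    {"dx":-0.082,"dy":-0.057,"dz":0.0,"rx":0.0,"ry":0.0,"rz":0.0,"jaw":0.0},
  ],
)

```text
clock: 10.13
position: [0.551, -0.1127, 0.2202]
tcp_rot: [[-0.565, 0.825, 0.0], [-0.001, -0.0, -1.0], [-0.825, -0.565, 0.001]]
force: [-0.1, 0.0, -0.4]
gripper_width: 0.003
```

```bash
python3 - <<'E'
from h import *
look('12')
a=cv2.imread('pics/side0.png').astype(int);b=cv2.imread('pics/side12.png').astype(int)
for n,(x0,x1,y0,y1) in dict(lever=(276,288,153,185),jar=(210,232,178,204),glue=(220,245,230,272),bowl=(195,235,348,384),offcut=(258,308,352,384),spare=(245,310,92,128)).items():
    print(n,np.abs(a-b)[y0:y1,x0:x1].mean().round(1))
bot.finish_job()
E
```

```text
[ 0.551  -0.1127  0.2202] [-0.08  0.05 -0.37] 10.1333
lever 24.7
jar 5.1
glue 6.8
bowl 3.9
offcut 7.2
spare 21.4
the job is handed in; nothing more can be done
```

View pics/side12.png

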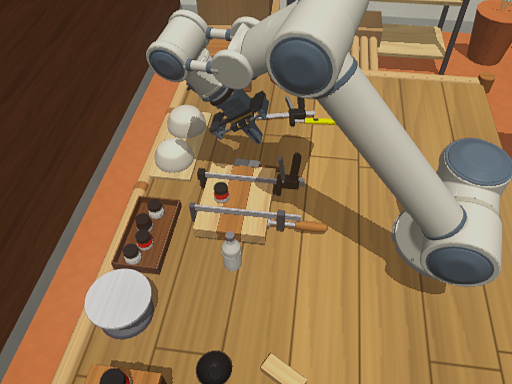

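I pressed the clamp lever in with the outside of the shut fingers until it came up firm, held it, let it spring back, and handed the job in at about 10 s.

- **Press:** The fingers touched the lever near its marked pressing place. It moved about 13 mm under roughly 3–5 N, then stopped short of the grip. I held it there at about 14.5–15 N for about 1.1 s. No force reading went above 15 N.
- **Release:** The side view shows the lever back at its starting position (same pixel, within about 1). The arm is clear above the boards, with force back to about 0 N.
- **Other things:** The jar, glue bottle, bowl and offcut look unmoved in the pictures.
- **Checks that did not settle it:** An automatic before/after picture comparison flagged the lever and spare clamp areas. I think the arm and its shadow caused this, because by eye both are where they were. The brush and knife were partly hidden, so I checked them only by eye.
- **Disagreement:** In the images the finger ends sit about 38 mm behind the reported tool point, not at it as described. I set the pressing height by what I saw, and the contact position and lever travel agreed with that.

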